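# Clear the doctor's case and hold its lid open

### The arm

A 6-joint arm with a two-finger parallel gripper is mounted at the origin on the work surface. World frame = base frame: x ahead of the robot, y to its left, z up, the work surface at z = 0. Lengths are in mm, angles in rad, forces in N, time in s.
With the tool pointing down it reaches from about 275 to 750 mm from the base axis. Payload 10.2 kg.
Tool frame: the origin (TCP) lies midway between the tips of the shut fingers; the grasp point (between the pads) lies 19 mm behind it; z points along the fingers, y is the line along which they close (so a half turn about z gives the same grasp; the last joint's range is limited). The gripper opens to 85 mm and grips with 20 to 120 N. Pads are 22 mm wide; open, the fingers measure 114 mm over their backs; the gripper's body (76 mm by 85 mm) begins 54 mm behind the grasp point. The pads swing forward as they close: fully open they stand 13 mm farther back than shut.
Start: joints at [0.951, 0.313, 1.498, -0, 1.331, -0.223], TCP at [202.909, 484.21, 231.294] pointing down, gripper open.
Joint ranges: [-2.94, 2.94], [-0.97, 2.17], [0.19, 2.56], [-1.23, 4.37], [0.02, 3.11], [-2.88, 2.88]. Speed limits (rad/s): [2.39, 2.39, 3.01, 3.14, 3.14, 3.14].

### API

Orientations are given as a unit quaternion [w, x, y, z].
In Python, from rig import ctrl gives the robot as it stands.
- The arm moves only by the tool send_rows, never from a script. Its argument "targets" is a list of rows, each a list of 7 numbers: the closure, from -1 (fully open) to 1 (shut), so that 0 is half open, then the shift along the tool's x, y, z in m, then the turn, a rotation vector about the tool's x, y, z in rad. In form: [[claw, dx, dy, dz, ax, ay, az], ...]. A call has exactly 10 rows; each row shifts and turns the commanded pose from where the row before left it, along the tool's axes as they then stand; what a row does not reach is not made up. A row lasts 1/8 s, in which the tool goes at most 62.5 mm and 10.7 degrees, less where a joint would pass 70% of its speed; a pose out of reach is approached as far as the arm can. A call with a gripper value outside its range is refused whole. The fingers move at their own pace and stop on an object; "squeeze" is the grip in N (left out, the last holds). Time passes only in rows, so rows that do not move let the fingers close, or fill a call up. It gives the time, the measured TCP pose, the force, the opening and the grip force at its end, in the units of the state.
- ctrl.sense(): the state, without advancing time (a new reading comes with each control period).
- ctrl.capture(name): name is "scene" or "top" or "wrist"; returns a dict with "img" (384x512x3 uint8, red, green, blue), "camera_matrix" (3x3 intrinsics, pixels), "R" (3x3) and "t" (3): a world point X has camera coordinates R X + t. Camera axes: x right, y down, z forward; pixel columns grow to the right and rows downward; lengths in mm; the calibration is good to about 2 mm. A picture is of the moment at which its call begins. There is no depth.
- ctrl.finish_job(): hands the job in; it is judged then, once.
Trained networks look in a picture, given as the dict that the camera call returned (one of the last four; its "shot" number tells which), for a name from the list of things; names that differ only in an ending like _2 or _b are one class to them, and where a whole thing is asked for, a point or a joint stands for the part that bears it (a point fixed in the world has none). Each returns a list of dicts, best first, with "score" (0 to 1); they miss things now and then, are a little off and sometimes report something else, mostly with a low value. They report only what shows in the picture. A call takes as long as a camera call. They do not tell look-alikes from the thing itself.
- ctrl.boxes_of(query, picture): "extent" ([left, top, width, height] in pixels, round what is visible of it).
- ctrl.landmark_of(query, picture): "point" ([column, row] in pixels: a listed point, or the origin of a listed thing).
The state is a dict: "time_s": time; "joints": joint angles; "dq": joint speeds; "tau": joint torques, N m; "eef_pos": TCP position; "ee_rot": TCP orientation; "force": force on the tool from outside, world axes, zero at the start; "wrist_torque": the same for the moment, N m; "grip_width": opening from 0.0 (shut) to 1.0 (fully open); "grip_force": force on a finger pad.
Only numpy, scipy, OpenCV 4.12 (cv2) and the standard library are available. Lean on these libraries where they do the work, as an engineer would, in place of code of your own. Each camera call takes 0.05 s, during which the arm holds its last target. There are 200 camera calls.

### The job

Get the aluminium doctor's case open: first take the wide tape roll off its lid, slide it down over the upright post of the tape stand until it sits on the stand's base, and let go of it. Then lift the lid of the case and hold it open at 45 degrees, finishing while you still hold it there steadily, because it falls shut by itself. Leave the other things on the table where they are.

Things in the scene. Friction and masses are not known exactly. Their poses are not given: they have to be found in the camera images.
- case: Closed aluminium carrying case, fixed to the table, with a hinged lid. 220 mm deep (its x), 320 mm wide (its y), 125 mm high with the lid shut (lower part 90, lid 35). Origin: centre of its underside, on the table; z up, x from the front edge to the hinge edge, away from the robot. Its position and yaw vary; the lid opens away from the robot.
- case_lid (a joint): Lid angle in rad: 0 shut, grows as the front edge rises, stops at 1.4 (80 degrees); 0.785 is 45 degrees. The lid weighs 0.5 to 0.9 kg, needs about 2 to 5 N at its handle, has almost no hinge friction and always falls shut when released.
- case_lid_handle (a point): Centre of the round bar of the lid's handle, which moves with the lid: bar 10 mm thick, straight for 100 mm along the case's y between two legs. It stands 32 mm above the top face of the lid and 30 mm back from the lid's front edge. With the lid shut it is 157 mm above the table, at x = -80 mm, y = 0 in the case's frame. Its axes are the lid's (x towards the hinge, y along the bar, z out of the top face).
- case_lid_hinge (a point): Middle of the hinge line, which runs along the case's y: at x = 110 mm, y = 0, z = 90 mm in the case's frame. The handle bar lies 190 mm in front of it and 67 mm above it when the lid is shut.
- roll: Wide roll of grey tape, standing on one end on the shut lid: 60 mm outside diameter, 50 mm high, round hole of 27 mm through it from end to end, 90 g. Origin: centre of its lower end, z along its hole, up.
- stand: Steel tape stand, fixed to the table: round base 100 mm in diameter and 12 mm thick with one upright round post, 22 mm thick, in its middle, its tip narrowing to 12 mm over the last 8 mm, top 72 mm above the table. Origin: centre of the underside of the base, below the post; z up. A roll that sits on the base has its origin 12 mm above the table.
- jar: Bystander: clear glass jar with a steel lid, 60 mm across, 85 mm high, left of the case; it and the stand swap places at random. Origin: centre of its underside.
- saline: Bystander: clear bottle, 56 mm across, 130 mm high, right of the case. Origin: centre of its underside.
- amber: Bystander: small amber bottle, 44 mm across, 90 mm high, right of the case. Origin: centre of its underside.
- small_roll: Bystander: small narrow roll of paper tape lying on the table, 48 mm across, 12 mm high (its 20 mm hole is too small for the post). Origin: centre of its underside.
- oximeter: Bystander: finger clip oximeter, 60 x 33 x 30 mm, between the robot and the case. Origin: centre of its underside.
- thermometer: Bystander: white pistol thermometer lying on its side, 130 x 115 x 38 mm, left of the stand. Origin: centre of its underside.
Things that resemble listed ones, but are neither listed nor needed, are in the scene too. What is shaped like the roll but green or yellow is not meant.

How it is judged:
By the outcome, as a careful person would: the job done as asked, in the order asked, and still so for the second after the job is handed in, while the arm keeps its last pose, push and grip.
It also fails if it takes over 64 s, if anything falls off the work surface, if the arm or the gripper's body presses on something with over 40 N, if the wrist force passes 120 N, or if a joint passes its speed limit or range.

## Working session

There is one attempt and no reset: what is moved stays moved. The work goes in short steps, Python scripts to look and compute and a tool call to move; the robot and the scene stay as the last step left them, time stands still between calls to the robot, and variables do not carry over. Pictures are saved under pics/ and viewed, at most 12 in all, crops included, and the job is handed in when it is done.

Besides the shell and the picture viewer there is one more tool, called after "Emit:" by a JSON object that holds its "method" and its "body". send_rows: Moves the arm, as the interface text tells. Its arguments: {"type":"object","properties":{"targets":{"type":"array"},"squeeze":{"type":"number"}},"required":["targets"]}

```bash
ls; mkdir -p pics; cat > h.py <<'E'
import numpy as np, cv2
from rig import ctrl
def save(p,n): cv2.imwrite('pics/'+n+'.png',p['img'][:,:,::-1])
def ray(p,uv,z):
    K,R,t=map(np.array,(p['camera_matrix'],p['R'],p['t'])); t=t.reshape(3)
    d=R.T@np.linalg.inv(K)@np.array([uv[0],uv[1],1.]); c=-R.T@t
    return c+d*(z-c[2])/d[2]
def proj(p,X):
    K,R,t=map(np.array,(p['camera_matrix'],p['R'],p['t'])); x=K@(R@np.array(X,float)+t.reshape(3)); return x[:2]/x[2]
E
python3 - <<'E'
from h import *
S=ctrl.sense(); print({k:np.round(v,3) for k,v in S.items()})
ps={n:ctrl.capture(n) for n in('scene','top')}
for n,p in ps.items():
    save(p,n+'0'); print(n, 'cam', np.round(-np.array(p['R']).T@np.array(p['t']).reshape(3)))
    for q,z in [('case',0),('roll',125),('stand',0),('jar',0),('saline',0),('case_lid_handle',157),('case_lid_hinge',90),('small_roll',0)]:
        for r in ctrl.landmark_of(q,p)[:3]: print(n,q,round(r['score'],2),np.round(r['point']),np.round(ray(p,r['point'],z)))
cv2.imwrite('pics/both.png',np.vstack([cv2.resize(p['img'][:,:,::-1],(400,300)) for p in ps.values()]))
E
```

```text
pics
{'time_s': np.float64(0.0), 'joints': array([ 0.951,  0.313,  1.498,  0.   ,  1.331, -0.223]), 'dq': array([-0.001,  0.001, -0.   , -0.001,  0.001, -0.001]), 'tau': array([ 1.0000e-03, -4.1227e+01, -2.5974e+01, -0.0000e+00,  4.0000e-03,
       -0.0000e+00]), 'eef_pos': array([202.74 , 483.988, 230.725]), 'ee_rot': array([-0.   ,  0.197,  0.98 , -0.001]), 'force': array([-0.14 , -0.307, -0.322]), 'wrist_torque': array([-0.014, -0.029,  0.03 ]), 'grip_force': np.float64(0.0), 'grip_width': np.float64(1.001)}
scene cam [1184. -344.  749.]
scene case 0.79 [225. 239.] [564. -93.   0.]
scene roll 0.95 [202. 313.] [ 816. -256.  125.]
scene roll 0.81 [194. 217.] [ 562. -168.  125.]
scene stand 0.66 [340. 204.] [616. 284.   0.]
scene jar 0.57 [304. 178.] [455. 264.   0.]
scene saline 0.97 [104. 265.] [ 484. -408.    0.]
scene case_lid_handle 0.98 [203. 182.] [ 483. -107.  157.]
scene case_lid_hinge 0.66 [237. 244.] [ 666. -102.   90.]
scene small_roll 0.57 [268. 175.] [377. 167.   0.]
top cam [ 365.   31. 1186.]
top case 0.96 [293. 184.] [ 574. -100.    0.]
top roll 0.9 [324. 175.] [ 573. -169.  125.]
top roll 0.79 [338. 130.] [ 698. -214.  125.]
top stand 0.68 [170. 174.] [612. 266.   0.]
top jar 0.6 [168. 227.] [453. 271.   0.]
top saline 0.56 [398. 205.] [ 501. -407.    0.]
top saline 0.36 [395. 158.] [ 646. -412.   -0.]
top case_lid_handle 0.9 [305. 206.] [ 489. -110.  157.]
top small_roll 0.65 [168. 175.] [610. 272.   0.]
top small_roll 0.54 [198. 254.] [374. 184.   0.]
```

View pics/scene0.png

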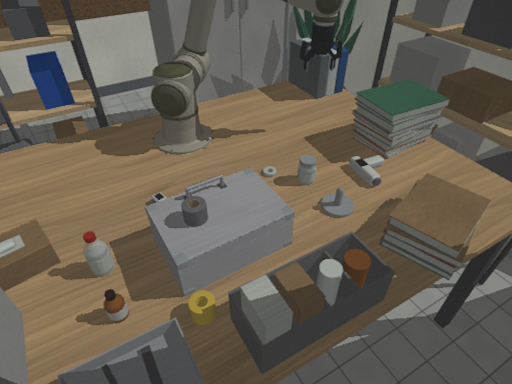

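View pics/top0.png

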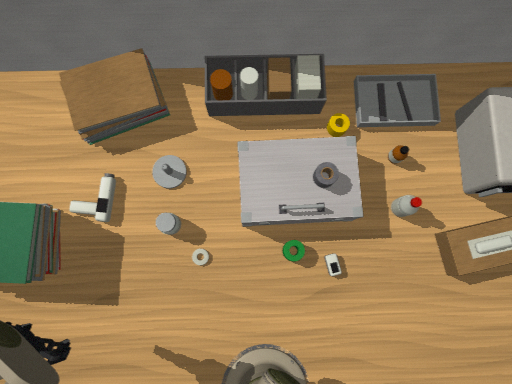

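The tape rolls in view are the grey one on the lid (scene 195,212; top 326,175), a yellow one (scene 203,307; top 338,126) and a green one (top 294,251). The grey one on the lid fits the description, and I'll confirm it in a crop. The stand's post is at top (168,170), the jar at (168,224) and the handle at (302,209).

```bash
cat >> h.py <<'E'
def yaw():
    w,x,y,z=ctrl.sense()['ee_rot']; from scipy.spatial.transform import Rotation as Ro
    return Ro.from_quat([x,y,z,w]).as_matrix()
def plan(X,psi):
    """shift in current tool axes (mm) and turn about tool z to reach X, tool down with tool y at psi deg"""
    R=yaw(); p=np.array(ctrl.sense()['eef_pos']); c=np.cos(np.radians(psi)); s=np.sin(np.radians(psi))
    G=np.array([[-s,c,0],[c,s,0],[0,0,-1.]]).T
    from scipy.spatial.transform import Rotation as Ro
    print('at',np.round(p,1),'tool shift',np.round(R.T@(np.array(X)-p),1),'turn',np.round(Ro.from_matrix(R.T@G).as_rotvec(),3))
E
python3 - <<'E'
from h import *
im=cv2.imread('pics/top0.png'); c=cv2.resize(im[125:265,150:370],(770,490),interpolation=cv2.INTER_CUBIC); cv2.imwrite('pics/crop1.png',c)
plan([573,-169,260],45)
E
```

```text
at [202.9 484.2 231.3] tool shift [-593.8 -459.4  -28.7] turn [ 0.    -0.     0.389]
```

View pics/crop1.png

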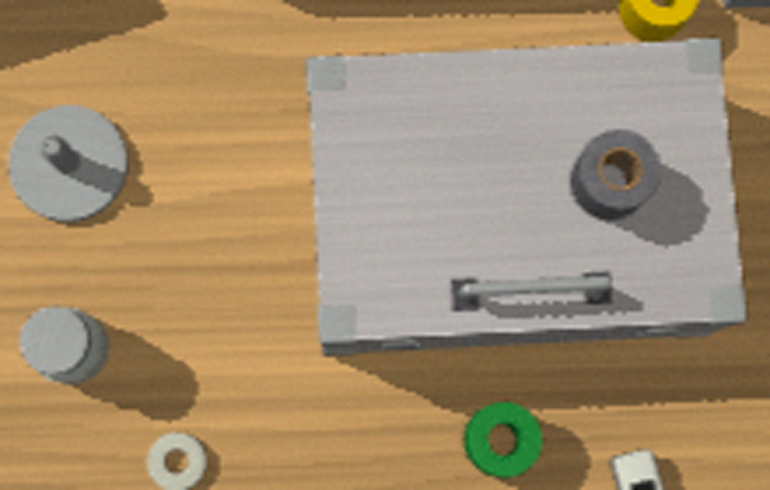

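Confirmed: the grey roll on the lid at crop (615,172) is the one meant. Moving above it.

Emit:
{"method": "send_rows", "body": {"targets": [[-1, -0.0475, -0.0367, -0.0023, 0, 0, 0], [-1, -0.0475, -0.0367, -0.0023, 0, 0, 0], [-1, -0.0475, -0.0367, -0.0023, 0, 0, 0], [-1, -0.0475, -0.0367, -0.0023, 0, 0, 0], [-1, -0.0475, -0.0367, -0.0023, 0, 0, 0], [-1, -0.0475, -0.0367, -0.0023, 0, 0, 0], [-1, -0.0475, -0.0367, -0.0023, 0, 0, 0], [-1, -0.0475, -0.0367, -0.0023, 0, 0, 0], [-1, -0.0475, -0.0367, -0.0023, 0, 0, 0], [-1, -0.0475, -0.0367, -0.0023, 0, 0, 0]], "squeeze": 30}}

```text
time_s: 2.15
eef_pos: [499.9, -39.8, 254.5]
ee_rot: [0.0, 0.197, 0.98, 0.0]
force: [1.1, 0.4, 0.3]
grip_width: 1.001
grip_force: 0.0
```

```bash
python3 - <<'E'
from h import *
plan([573,-169,260],45)
p=ctrl.capture('wrist'); save(p,'w1')
for q,z in [('roll',125),('case_lid_handle',157)]:
    for r in ctrl.landmark_of(q,p)[:3]: print(q,round(r['score'],2),np.round(r['point']),np.round(ray(p,r['point'],z)))
import json
t=cv2.imread('pics/top0.png'); T=ctrl.capture('top')
for a,z in [((308,58),125),((720,40),125),((745,320),125),((320,343),125),((68,163),12),((52,147),72),((466,288),162),((598,284),162)]:
    print(a,np.round(ray(T,(150+a[0]/3.5,125+a[1]/3.5),z),1))
E
```

```text
at [499.9 -39.8 254.5] tool shift [-117.4  -90.8   -5.4] turn [0.    0.    0.388]
roll 0.72 [181.  92.] [396. -65. 125.]
case_lid_handle 0.69 [178. 208.] [ 486. -104.  157.]
(308, 58) [670.7  58.  125. ]
(720, 40) [ 677.9 -261.8  125. ]
(745, 320) [ 459.9 -266.3  125. ]
(320, 343) [450.5  53.2 125. ]
(68, 163) [616.4 264.6  12. ]
(52, 147) [616.9 265.5  72. ]
(466, 288) [484.8 -54.3 162. ]
(598, 284) [ 485.4 -150.5  162. ]
```

Emit:
{"method": "send_rows", "body": {"targets": [[-1, -0.0393, -0.0303, 0, 0, 0, 0], [-1, -0.0393, -0.0303, 0, 0, 0, 0], [-1, -0.0393, -0.0303, 0, 0, 0, 0], [-1, 0, 0, 0, 0, 0, 0.13], [-1, 0, 0, 0, 0, 0, 0.13], [-1, 0, 0, 0, 0, 0, 0.128], [-1, 0, 0, 0, 0, 0, 0], [-1, 0, 0, 0, 0, 0, 0], [-1, 0, 0, 0, 0, 0, 0], [-1, 0, 0, 0, 0, 0, 0]]}}

```text
time_s: 3.6
eef_pos: [572.8, -167.1, 254.3]
ee_rot: [-0.0, 0.382, 0.924, 0.0]
force: [-0.1, -0.1, 0.2]
grip_width: 0.999
grip_force: 0.0
```

```bash
python3 - <<'E'
from h import *
plan([573,-169,136],45)
T=ctrl.capture('top');print(np.round(ray(T,(150+621/3.5,125+168/3.5),175),1))
p=ctrl.capture('wrist'); save(p,'w2')
for q,z in [('roll',125),('case_lid_handle',157)]:
    for r in ctrl.landmark_of(q,p)[:3]: print(q,round(r['score'],2),np.round(r['point']),np.round(ray(p,r['point'],z)))
for r in ctrl.boxes_of('roll',p): print(r)
print([np.round(proj(p,[573,-169,z])) for z in (125,175)])
E
```

```text
at [ 572.8 -167.1  254.3] tool shift [ -1.5  -1.2 118.3] turn [ 0.    -0.     0.001]
[ 568.4 -169.4  175. ]
roll 0.72 [187.   4.] [424. -96. 125.]
roll 0.56 [252. 184.] [ 571. -166.  125.]
case_lid_handle 0.72 [228.  66.] [ 486. -107.  157.]
{'extent': [212.4, 151.5, 71.6, 78.9], 'score': 0.95}
{'extent': [283.0, 264.2, 39.9, 44.0], 'score': 0.66}
{'extent': [151.1, 0.0, 59.4, 31.7], 'score': 0.62}
[array([251., 187.]), array([251., 203.])]
```

View pics/w2.png

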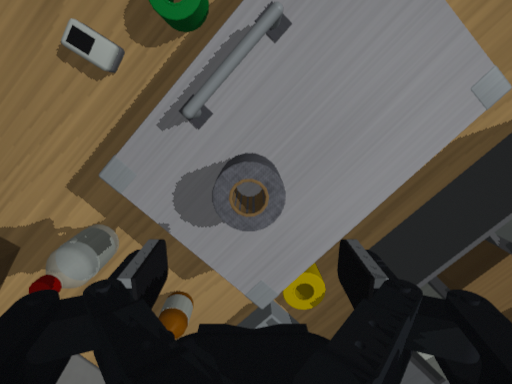

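The wrist view shows the grey roll with its top rim centred at (249,196), the handle bar running from (187,108) to (279,8), and the fingers either side.

```bash
python3 - <<'E'
from h import *
p=ctrl.capture('wrist')
g=cv2.cvtColor(p['img'],cv2.COLOR_RGB2HSV)
m=((g[...,0]>3)&(g[...,0]<22)&(g[...,1]>90)).astype(np.uint8); m[:160]=0;m[235:]=0;m[:,:215]=0;m[:,285:]=0
pts=cv2.findNonZero(m); e=cv2.fitEllipse(cv2.convexHull(pts)); print(len(pts),e)
X=ray(p,e[0],175);print(X)
for a in[(187,108),(279,8)]:print(ray(p,a,158))
plan([X[0],X[1],137],45)
E
```

```text
673 ((248.52398681640625, 197.2381134033203), (37.203575134277344, 39.13862991333008), 89.28321838378906)
[ 568.02963643 -167.0099687   175.        ]
[ 484.44057233 -152.77450507  158.        ]
[485.45978713 -52.57770944 158.        ]
at [ 572.8 -167.3  254.3] tool shift [  3.6  -3.2 117.3] turn [-0.    -0.     0.001]
```

Emit:
{"method": "send_rows", "body": {"targets": [[-1, 0.0028, -0.0034, 0.02, 0, 0, 0], [-1, 0, 0, 0.035, 0, 0, 0], [-1, 0, 0, 0.035, 0, 0, 0], [-1, 0, 0, 0.02, 0, 0, 0], [-1, 0, 0, 0.01, 0, 0, 0], [-1, 0, 0, 0, 0, 0, 0], [0.6, 0, 0, 0, 0, 0, 0], [0.6, 0, 0, 0, 0, 0, 0], [0.6, 0, 0, 0, 0, 0, 0], [0.6, 0, 0, 0, 0, 0, 0]], "squeeze": 30}}

```text
time_s: 5.15
eef_pos: [568.9, -167.9, 135.5]
ee_rot: [0.001, 0.382, 0.924, -0.0]
force: [-0.7, 0.2, 6.4]
grip_width: 0.703
grip_force: 32.8
```

Emit:
{"method": "send_rows", "body": {"targets": [[0.6, 0, 0, 0, 0, 0, 0], [0.6, 0, 0, 0, 0, 0, 0], [0.6, 0, 0, 0, 0, 0, 0], [0.6, 0, 0, -0.005, 0, 0, 0], [0.6, 0, 0, -0.01, 0, 0, 0], [0.6, 0, 0, -0.025, 0, 0, 0], [0.6, 0, 0, -0.03, 0, 0, 0], [0.6, 0, 0, -0.02, 0, 0, 0], [0.6, 0, 0, 0, 0, 0, 0], [0.6, 0, 0, 0, 0, 0, 0]]}}

```text
time_s: 6.4
eef_pos: [568.1, -167.5, 223.4]
ee_rot: [-0.001, 0.382, 0.924, 0.0]
force: [0.1, 1.4, -0.3]
grip_width: 0.699
grip_force: 32.7
```

```bash
python3 - <<'E'
from h import *
plan([616.6,265,230],45)
p=ctrl.capture('scene'); w=ctrl.capture('wrist')
cv2.imwrite('pics/p3.png',np.hstack([p['img'][:,:,::-1][100:300,100:400],w['img'][:,:,::-1][100:300,100:400]]))
for r in ctrl.boxes_of('roll',w): print(r)
E
```

```text
at [ 568.1 -167.5  223.4] tool shift [271.3 340.3  -6.4] turn [-0.    -0.001  0.001]
{'extent': [181.4, 188.3, 140.4, 139.6], 'score': 0.94}
{'extent': [144.8, 0.0, 63.6, 28.5], 'score': 0.69}
{'extent': [304.4, 302.8, 18.8, 24.4], 'score': 0.67}
{'extent': [12.0, 235.9, 100.5, 89.1], 'score': 0.66}
{'extent': [83.7, 2.4, 428.3, 254.8], 'score': 0.35}
```

View pics/p3.png

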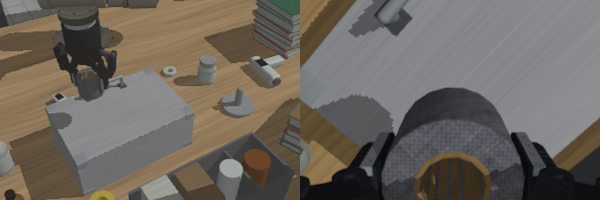

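Emit:
{"method": "send_rows", "body": {"targets": [[0.6, 0.0339, 0.0425, 0, 0, 0, 0], [0.6, 0.0339, 0.0425, 0, 0, 0, 0], [0.6, 0.0339, 0.0425, 0, 0, 0, 0], [0.6, 0.0339, 0.0425, 0, 0, 0, 0], [0.6, 0.0339, 0.0425, 0, 0, 0, 0], [0.6, 0.0339, 0.0425, 0, 0, 0, 0], [0.6, 0.0339, 0.0425, 0, 0, 0, 0], [0.6, 0, 0, 0, 0, 0, 0], [0.6, 0, 0, 0, 0, 0, 0], [0.6, 0, 0, 0, 0, 0, 0]]}}

```text
time_s: 7.8
eef_pos: [610.9, 209.3, 224.3]
ee_rot: [-0.0, 0.383, 0.924, -0.0]
force: [-0.4, -0.3, -2.4]
grip_width: 0.699
grip_force: 32.8
```

```bash
python3 - <<'E'
from h import *
plan([616.6,265,230],45)
w=ctrl.capture('wrist'); save(w,'w4'); p=ctrl.capture('scene'); T=ctrl.capture('top')
g=cv2.cvtColor(w['img'],cv2.COLOR_RGB2HSV)
m=((g[...,0]>3)&(g[...,0]<22)&(g[...,1]>90)).astype(np.uint8); m[:230]=0;m[330:]=0;m[:,:205]=0;m[:,300:]=0
pts=cv2.findNonZero(m); e=cv2.fitEllipse(cv2.convexHull(pts)); z=ctrl.sense()['eef_pos'][2]
print(e,ray(w,e[0],z-10+50))
for n,q in(('w',w),('s',p),('t',T)):
    r=ctrl.landmark_of('stand',q); print(n,[(round(k['score'],2),np.round(k['point']),np.round(ray(q,k['point'],0),1)) for k in r[:2]])
a=w['img'][:,:,::-1]
b=cv2.resize(p['img'][:,:,::-1][130:230,290:390],(384,384),interpolation=3)
c=cv2.resize(np.hstack([a,b]),(800,343)); cv2.imwrite('pics/p4.png',c)
E
```

```text
at [610.9 209.3 224.3] tool shift [35.4 43.4 -5.8] turn [-0.     0.    -0.001]
((252.2546844482422, 285.4458312988281), (67.58018493652344, 77.48738098144531), 90.39517211914062) [609.54357453 210.35566334 264.43298045]
w [(0.74, array([287., 138.]), array([614.3, 266.7,   0. ]))]
s [(0.57, array([339., 204.]), array([614.5, 281.7,   0. ]))]
t [(0.62, array([331., 266.]), array([ 331.3, -198.7,    0. ]))]
```

View pics/p4.png

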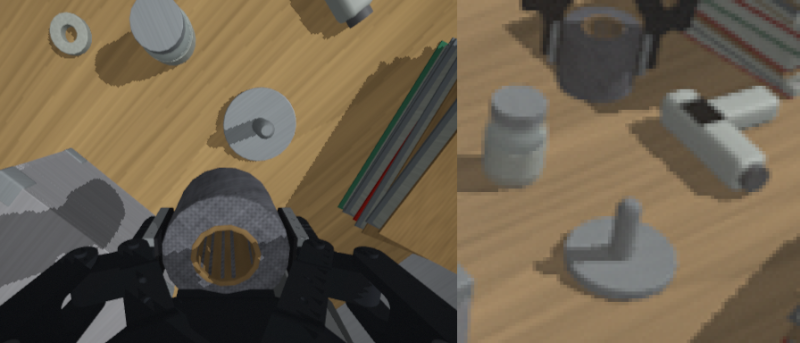

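The roll is held straight. The stand's base is at wrist (291,139), with the post tip at about (295,144). Next I'll fit the base outline accurately.

```bash
python3 - <<'E'
from h import *
w=ctrl.capture('wrist'); T=ctrl.capture('top')
def fit(q,c,r,z):
    g=cv2.cvtColor(q['img'],cv2.COLOR_RGB2HSV); m=(g[...,1]<60).astype(np.uint8)
    k=np.zeros_like(m); cv2.circle(k,c,r,1,-1); m&=k
    n,l,s,_=cv2.connectedComponentsWithStats(m); i=1+np.argmax(s[1:,4])
    e=cv2.fitEllipse(cv2.convexHull(cv2.findNonZero((l==i).astype(np.uint8)))); print(s[i],np.round(e[0],1),np.round(e[1],1),np.round(ray(q,e[0],10),1))
fit(w,(291,139),50,12); fit(T,(169,172),24,12)
print(ray(w,(294.5,144.5),72), ray(T,(164.9,167),72))
E
```

```text
[ 249   98   82   83 5280] [289.8 139. ] [80.2 83.4] [616.7 269.1  10. ]
[ 145  148   47   49 1624] [169. 172.] [47.6 47.7] [615.6 266.3  10. ]
[614.50634578 267.06744995  72.        ] [616.93378519 265.41218351  72.        ]
```

Emit:
{"method": "send_rows", "body": {"targets": [[0.6, 0.0178, 0.0223, 0, 0, 0, 0], [0.6, 0.0178, 0.0223, 0, 0, 0, 0], [0.6, 0, 0, 0.03, 0, 0, 0], [0.6, 0, 0, 0.04, 0, 0, 0], [0.6, 0, 0, 0.03, 0, 0, 0], [0.6, 0, 0, 0.02, 0, 0, 0], [0.6, 0, 0, 0, 0, 0, 0], [0.6, 0, 0, 0, 0, 0, 0], [0.6, 0, 0, 0, 0, 0, 0], [0.6, 0, 0, 0, 0, 0, 0]]}}

```text
time_s: 9.45
eef_pos: [617.3, 267.3, 105.0]
ee_rot: [0.0, 0.382, 0.924, 0.0]
force: [-0.2, -0.3, -1.6]
grip_width: 0.7
grip_force: 32.9
```

```bash
python3 - <<'E'
from h import *
plan([617.3,266,100],45)
w=ctrl.capture('wrist'); p=ctrl.capture('scene')
b=cv2.resize(p['img'][:,:,::-1][155:225,300:380],(440,385),interpolation=3)
cv2.imwrite('pics/p5.png',np.hstack([cv2.resize(w['img'][:,:,::-1][130:384,150:380],(349,385)),b]))
E
```

```text
at [617.3 267.3 105. ] tool shift [-0.9 -0.9  5. ] turn [0.001 0.001 0.001]
```

View pics/p5.png

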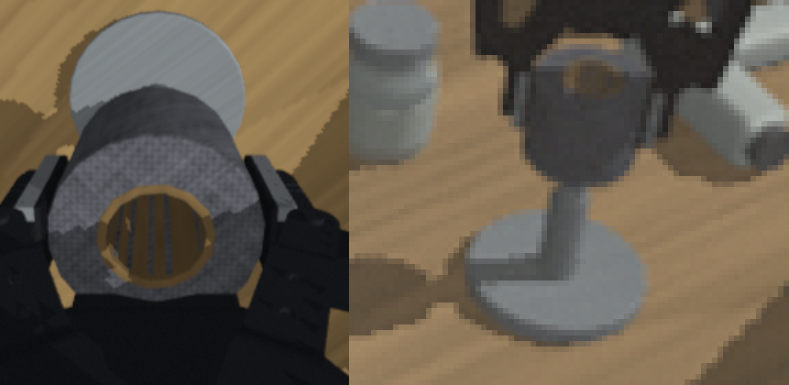

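The roll lines up with the post in both views (roll centre at column 156, base centre at 157). Going down, watching the force.

Emit:
{"method": "send_rows", "body": {"targets": [[0.6, -0.0007, -0.0007, 0.005, 0, 0, 0], [0.6, 0, 0, 0.01, 0, 0, 0], [0.6, 0, 0, 0.01, 0, 0, 0], [0.6, 0, 0, 0.006, 0, 0, 0], [0.6, 0, 0, 0.006, 0, 0, 0], [0.6, 0, 0, 0.005, 0, 0, 0], [0.6, 0, 0, 0, 0, 0, 0], [0.6, 0, 0, 0, 0, 0, 0], [0.6, 0, 0, 0, 0, 0, 0], [0.6, 0, 0, 0, 0, 0, 0]]}}

```text
time_s: 10.8
eef_pos: [617.1, 266.3, 62.5]
ee_rot: [0.0, 0.382, 0.924, 0.0]
force: [0.7, -0.2, -0.7]
grip_width: 0.702
grip_force: 32.9
```

Emit:
{"method": "send_rows", "body": {"targets": [[0.6, 0, 0, 0.008, 0, 0, 0], [0.6, 0, 0, 0.01, 0, 0, 0], [0.6, 0, 0, 0.01, 0, 0, 0], [0.6, 0, 0, 0.006, 0, 0, 0], [0.6, 0, 0, 0.002, 0, 0, 0], [0.6, 0, 0, 0.001, 0, 0, 0], [0.6, 0, 0, 0.001, 0, 0, 0], [0.6, 0, 0, 0, 0, 0, 0], [0.6, 0, 0, 0, 0, 0, 0], [0.6, 0, 0, 0, 0, 0, 0]]}}

```text
time_s: 12.05
eef_pos: [617.1, 266.2, 24.4]
ee_rot: [0.0, 0.382, 0.924, 0.0]
force: [0.6, -0.8, -1.0]
grip_width: 0.695
grip_force: 32.9
```

Emit:
{"method": "send_rows", "body": {"targets": [[0.6, 0, 0, 0.001, 0, 0, 0], [0.6, 0, 0, 0.001, 0, 0, 0], [0.6, 0, 0, 0.0005, 0, 0, 0], [0.6, 0, 0, 0, 0, 0, 0], [0.6, 0, 0, 0, 0, 0, 0], [0.6, 0, 0, 0, 0, 0, 0], [0.6, 0, 0, 0, 0, 0, 0], [0.6, 0, 0, 0, 0, 0, 0], [0.6, 0, 0, 0, 0, 0, 0], [0.6, 0, 0, 0, 0, 0, 0]]}}

```text
time_s: 13.3
eef_pos: [617.1, 266.3, 22.6]
ee_rot: [0.0, 0.382, 0.924, -0.0]
force: [-2.9, -0.8, 6.2]
grip_width: 0.705
grip_force: 33.4
```

Seated (6 N upward). Releasing and rising.

Emit:
{"method": "send_rows", "body": {"targets": [[-1, 0, 0, 0, 0, 0, 0], [-1, 0, 0, 0, 0, 0, 0], [-1, 0, 0, 0, 0, 0, 0], [-1, 0, 0, 0, 0, 0, 0], [-1, 0, 0, 0, 0, 0, 0], [-1, 0, 0, -0.02, 0, 0, 0], [-1, 0, 0, -0.04, 0, 0, 0], [-1, 0, 0, -0.05, 0, 0, 0], [-1, 0, 0, -0.06, 0, 0, 0], [-1, 0, 0, -0.05, 0, 0, 0]]}}

```text
time_s: 14.55
eef_pos: [616.9, 266.2, 246.2]
ee_rot: [0.001, 0.382, 0.924, 0.001]
force: [-0.3, -0.4, 0.3]
grip_width: 1.003
grip_force: 0.0
```

```bash
python3 - <<'E'
from h import *
plan([485,-104.5,240],1.4)
w=ctrl.capture('wrist'); p=ctrl.capture('scene')
b=cv2.resize(p['img'][:,:,::-1][140:240,290:390],(385,385),interpolation=3)
cv2.imwrite('pics/p6.png',np.hstack([w['img'][:,:,::-1],cv2.resize(b,(288,384))]))
E
```

```text
at [616.9 266.2 246.2] tool shift [-168.6 -355.6    5.5] turn [0.003 0.001 0.762]
```

View pics/p6.png

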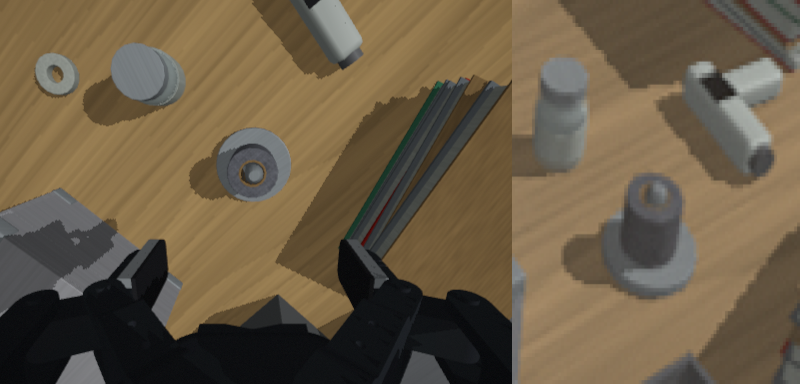

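The roll sits on the stand base around the post (wrist 253,170), upright and released. Now over the handle.

Emit:
{"method": "send_rows", "body": {"targets": [[-1, -0.0241, -0.0508, 0, 0, 0, 0], [-1, -0.0241, -0.0508, 0, 0, 0, 0], [-1, -0.0241, -0.0508, 0, 0, 0, 0], [-1, -0.0241, -0.0508, 0, 0, 0, 0], [-1, -0.0241, -0.0508, 0, 0, 0, 0], [-1, -0.0241, -0.0508, 0, 0, 0, 0], [-1, -0.0241, -0.0508, 0, 0, 0, 0], [-1, 0, 0, 0, 0, 0, 0.154], [-1, 0, 0, 0, 0, 0, 0.154], [-1, 0, 0, 0, 0, 0, 0.154]]}}

```text
time_s: 15.9
eef_pos: [484.9, -104.7, 242.5]
ee_rot: [0.0, 0.586, 0.81, 0.0]
force: [0.1, 0.1, 0.4]
grip_width: 1.001
grip_force: 0.0
```

Emit:
{"method": "send_rows", "body": {"targets": [[-0.4, 0, 0, 0, 0, 0, 0.15], [-0.4, 0, 0, 0, 0, 0, 0.15], [-0.4, 0, 0, 0, 0, 0, 0], [-0.4, 0, 0, 0, 0, 0, 0], [-0.4, 0, 0, 0, 0, 0, 0], [-0.4, 0, 0, 0, 0, 0, 0], [-0.4, 0, 0, 0, 0, 0, 0], [-0.4, 0, 0, 0, 0, 0, 0], [-0.4, 0, 0, 0, 0, 0, 0], [-0.4, 0, 0, 0, 0, 0, 0]]}}

```text
time_s: 17.15
eef_pos: [485.1, -104.6, 241.8]
ee_rot: [-0.0, 0.699, 0.716, 0.0]
force: [-0.1, 0.3, 0.3]
grip_width: 0.699
grip_force: 0.0
```

```bash
python3 - <<'E'
from h import *
plan([485,-104.5,138],1.4)
w=ctrl.capture('wrist'); save(w,'w7')
print([np.round(proj(w,[485,y,157])) for y in(-154.5,-104.5,-54.5)])
for r in ctrl.landmark_of('case_lid_handle',w): print(r['score'],r['point'],ray(w,r['point'],157))
E
```

```text
at [ 485.1 -104.6  241.8] tool shift [ 1.000e-01 -1.000e-01  1.038e+02] turn [-0. -0. -0.]
[array([252., 254.]), array([253., 199.]), array([255., 138.])]
0.89 [254.1, 200.4] [ 485.90386591 -105.72767116  157.        ]
```

View pics/w7.png

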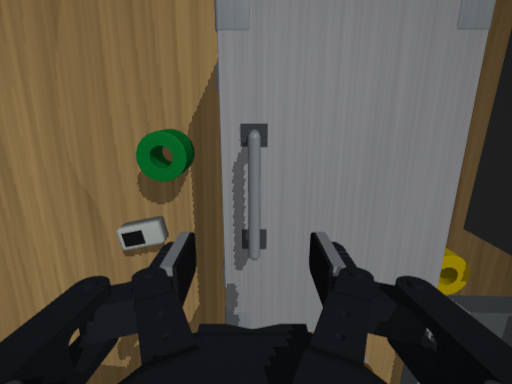

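The bar runs down column 254, midway between the fingers. Descending and gripping it.

Emit:
{"method": "send_rows", "body": {"targets": [[-0.4, 0, 0, 0.025, 0, 0, 0], [-0.4, 0, 0, 0.035, 0, 0, 0], [-0.4, 0, 0, 0.025, 0, 0, 0], [-0.4, 0, 0, 0.014, 0, 0, 0], [-0.4, 0, 0, 0.005, 0, 0, 0], [-0.4, 0, 0, 0, 0, 0, 0], [1, 0, 0, 0, 0, 0, 0], [1, 0, 0, 0, 0, 0, 0], [1, 0, 0, 0, 0, 0, 0], [1, 0, 0, 0, 0, 0, 0]], "squeeze": 40}}

```text
time_s: 18.5
eef_pos: [486.3, -104.6, 138.3]
ee_rot: [0.001, 0.699, 0.715, 0.001]
force: [6.1, 1.4, -1.7]
grip_width: 0.102
grip_force: 39.1
```

Emit:
{"method": "send_rows", "body": {"targets": [[1, 0, 0, 0, 0, 0, 0], [1, 0, 0, 0, 0, 0, 0], [1, 0, 0, 0, 0, 0, 0], [1, 0, 0, 0, 0, 0, 0], [1, 0, 0, 0, 0, 0, 0], [1, 0, 0, 0, 0, 0, 0], [1, 0, 0, 0, 0, 0, 0], [1, 0, 0, 0, 0, 0, 0], [1, 0, 0, 0, 0, 0, 0], [1, 0, 0, 0, 0, 0, 0]]}}

```text
time_s: 19.75
eef_pos: [486.3, -104.7, 138.3]
ee_rot: [0.001, 0.699, 0.715, 0.001]
force: [6.2, 0.7, -1.3]
grip_width: 0.099
grip_force: 39.1
```

```bash
python3 - <<'E'
from h import *
p0=np.array(ctrl.sense()['eef_pos']); print(p0,ctrl.sense()['force'])
# handle arc at constant tool-down orientation; tool x≈+y world, tool y≈+x world, z down
for d in range(0,50,5):
    a=np.radians(d); print(d, np.round([-190*np.cos(a)+67*np.sin(a)+190, 190*np.sin(a)+67*np.cos(a)-67],1))
E
```

```text
[ 486.3453844  -104.65964676  138.33040369] [ 6.22651537  0.68886187 -1.26898068]
0 [0. 0.]
5 [ 6.6 16.3]
10 [14.5 32. ]
15 [23.8 46.9]
20 [34.4 60.9]
25 [46.1 74. ]
30 [59. 86.]
35 [72.8 96.9]
40 [ 87.5 106.5]
45 [103.  114.7]
```

Emit:
{"method": "send_rows", "body": {"targets": [[1, 0, 0.0013, 0, 0, 0, 0], [1, 0, 0.0031, -0.0083, 0, 0, 0], [1, 0, 0.0035, -0.008, 0, 0, 0], [1, 0, 0.0038, -0.0079, 0, 0, 0], [1, 0, 0.0041, -0.0078, 0, 0, 0], [1, 0, 0.0045, -0.0076, 0, 0, 0], [1, 0, 0.0048, -0.0073, 0, 0, 0], [1, 0, 0, 0, 0, 0, 0], [1, 0, 0, 0, 0, 0, 0], [1, 0, 0, 0, 0, 0, 0]]}}

```text
time_s: 21.0
eef_pos: [509.4, -104.0, 185.1]
ee_rot: [-0.001, 0.699, 0.716, -0.001]
force: [-7.5, -1.9, 1.3]
grip_width: 0.096
grip_force: 39.2
```

Emit:
{"method": "send_rows", "body": {"targets": [[1, 0, 0.0041, -0.0076, 0, 0, 0], [1, 0, 0.0055, -0.0069, 0, 0, 0], [1, 0, 0.0057, -0.0067, 0, 0, 0], [1, 0, 0.006, -0.0064, 0, 0, 0], [1, 0, 0.0063, -0.0061, 0, 0, 0], [1, 0, 0.0066, -0.0059, 0, 0, 0], [1, 0, 0, 0, 0, 0, 0], [1, 0, 0, 0, 0, 0, 0], [1, 0, 0, 0, 0, 0, 0], [1, 0, 0, 0, 0, 0, 0]]}}

```text
time_s: 22.25
eef_pos: [544.3, -103.1, 225.8]
ee_rot: [0.0, 0.698, 0.716, -0.0]
force: [-8.4, 0.1, 4.8]
grip_width: 0.101
grip_force: 39.5
```

Emit:
{"method": "send_rows", "body": {"targets": [[1, 0, 0.0061, -0.0061, 0, 0, 0], [1, 0, 0.007, -0.0053, 0, 0, 0], [1, 0, 0.0072, -0.0049, 0, 0, 0], [1, 0, 0.0075, -0.0047, 0, 0, 0], [1, 0, 0.0077, -0.0042, 0, 0, 0], [1, 0, 0.0078, -0.004, 0, 0, 0], [1, 0, 0, 0, 0, 0, 0], [1, 0, 0, 0, 0, 0, 0], [1, 0, 0, 0, 0, 0, 0], [1, 0, 0, 0, 0, 0, 0]]}}

```text
time_s: 23.5
eef_pos: [588.1, -102.0, 255.8]
ee_rot: [0.001, 0.698, 0.716, 0.0]
force: [-7.7, -1.5, 8.1]
grip_width: 0.099
grip_force: 39.9
```

```bash
python3 - <<'E'
from h import *
S=ctrl.sense(); print(S['eef_pos'],S['force'],S['grip_force'])
d=np.array(S['eef_pos'])-[486.3,-104.7,138.3]; dx=np.hypot(d[0],0)*1
a=np.arctan2(67,-190); b=np.arctan2(67+d[2],-190+d[0]); print('angle',np.degrees(a-b),'r',np.hypot(67+d[2],-190+d[0]),np.hypot(67,190))
p=ctrl.capture('scene'); T=ctrl.capture('top')
cv2.imwrite('pics/p8.png',np.hstack([cv2.resize(p['img'][:,:,::-1][60:300,100:400],(450,360)),cv2.resize(T['img'][:,:,::-1][90:270,150:320],(340,360))]))
for n,q in(('s',p),('t',T)):
  for r in ctrl.landmark_of('case_lid_handle',q)[:1]: print(n,r, np.round(ray(q,r['point'],S['eef_pos'][2]+19)))
E
```

```text
[ 588.08925871 -101.97914375  255.83369481] [-7.73623896 -1.50200375  8.09506576] 39.85565185546875
angle 45.02702208544471 r 204.53317432829942 201.4671189052943
s {'point': [217.4, 166.6], 'score': 0.58} [ 588. -103.  275.]
```

View pics/p8.png

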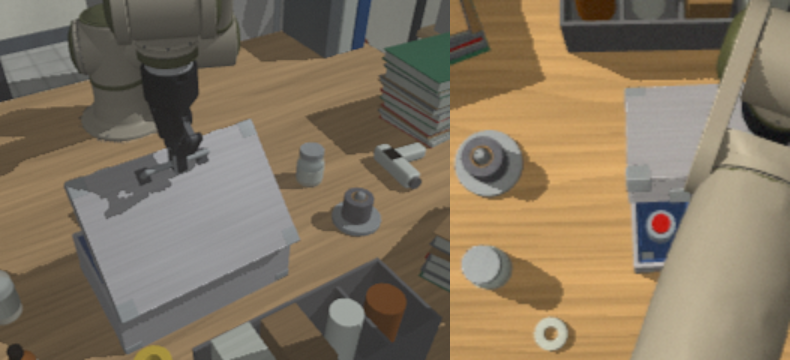

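```bash
python3 - <<'E'
from h import *
p=ctrl.capture('scene'); y=0.025
Rz=np.array([[np.cos(y),-np.sin(y),0],[np.sin(y),np.cos(y),0],[0,0,1]])
for d in(42,45,48):
    a=np.radians(d); out=[]
    for yy in(160,-160):
        for X in((-110,125),(110,125)):
            dx,dz=X[0]-110,X[1]-90
            out.append(np.round(proj(p,[564.8,-104,0]+Rz@[110+dx*np.cos(a)+dz*np.sin(a),yy,90-dx*np.sin(a)+dz*np.cos(a)]),1))
    print(d,*out)
a=np.radians(45)
c=cv2.resize(p['img'][:,:,::-1][125:285,130:310],(720,640),interpolation=3)[:600]; cv2.imwrite('pics/c9.png',c)
E
```

```text
42 [264.2 139.9] [298.4 219.2] [141.5 181.7] [179.8 274.7]
45 [266.2 139.2] [298.7 219.9] [142.1 181.5] [180.1 275.5]
48 [268.4 138.7] [298.9 220.6] [142.8 181.5] [180.4 276.2]
```

View pics/c9.png

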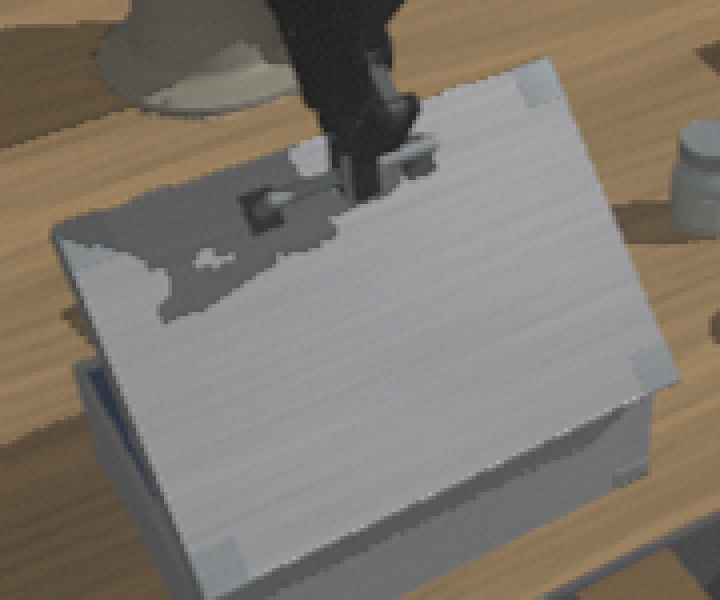

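The lid's corners at px (267.2,139.5), (299.5,220) and (143.2,183) match the 45° prediction. I'll hold for one call to check for creep.

Emit:
{"method": "send_rows", "body": {"targets": [[1, 0, 0, 0, 0, 0, 0], [1, 0, 0, 0, 0, 0, 0], [1, 0, 0, 0, 0, 0, 0], [1, 0, 0, 0, 0, 0, 0], [1, 0, 0, 0, 0, 0, 0], [1, 0, 0, 0, 0, 0, 0], [1, 0, 0, 0, 0, 0, 0], [1, 0, 0, 0, 0, 0, 0], [1, 0, 0, 0, 0, 0, 0], [1, 0, 0, 0, 0, 0, 0]]}}

```text
time_s: 25.0
eef_pos: [588.1, -102.0, 255.8]
ee_rot: [0.001, 0.698, 0.716, 0.0]
force: [-7.5, -0.5, 9.4]
grip_width: 0.097
grip_force: 39.9
```

```bash
python3 -c "
from rig import ctrl
print(ctrl.finish_job())"
```

```text
the job is handed in; nothing more can be done
None
```

I put the grey roll on the stand's base over the post and let go of it, then opened the lid to about 45° and was still holding it steadily when I handed the job in at about 25 s; the verdict wasn't reported.

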